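Reset the vent stay on the antenna tuner

ROBOT

A 7-joint arm with a two-finger parallel gripper is mounted at the origin on the work surface. World frame = base frame: x ahead of the robot, y to its left, z up, the work surface at z = 0. Lengths are in mm, angles in degrees, forces in N, time in s.
With the tool pointing down it reaches from about 425 to 1025 mm from the base axis. Payload 3.6 kg.
Tool frame: the origin (TCP) lies midway between the tips of the shut fingers; the grasp point (between the pads) lies 19 mm behind it; z points along the fingers, y is the line along which they close (so a half turn about z gives the same grasp; the last joint's range is limited). The gripper opens to 85 mm and grips with 20 to 120 N. Pads are 22 mm wide; open, the fingers measure 114 mm over their backs; the gripper's body (76 mm by 85 mm) begins 54 mm behind the grasp point. The pads swing forward as they close: fully open they stand 13 mm farther back than shut.
Start: joints at [-82.019, 33.873, 2.773, 92.16, -1.908, 54.013, -1.931], TCP at [167.255, 705.447, 231.302] pointing down, gripper open.
Joint ranges: [-153.93, 153.93], [-27.13, 128.08], [-72.61, 78.16], [10.71, 143.7], [-87.88, 267.88], [4.46, 118.87], [-176.78, 176.78]. Speed limits (degrees/s): [147.25, 147.25, 180, 180, 180, 180, 180].

INTERFACE

Orientations are given as a 3x3 rotation matrix whose columns are the frame's x, y, z axes.
In Python, from rig import r, optics gives the robot as it stands.
- The arm moves only by the tool jog_arm, never from a script. Its argument "moves" is a list of rows, each a list of 3 entries, a list of its own where there are three numbers: the shift along the tool's x, y, z scaled (see below), then the turn about the tool's z scaled (see below), then the gripper command: -1 is shut, 1 is fully open, values between are in proportion. A call has 1 to 12 rows; each row shifts and turns the commanded pose from where the row before left it, along the tool's axes as they then stand; what a row does not reach is not made up. The controller multiplies each number of a shift by 0.25 m and each number of a turn by 180 degrees. A row lasts 1/8 s, in which the tool goes at most 62.5 mm and 10.7 degrees, less where a joint would pass 70% of its speed; a pose out of reach is approached as far as the arm can. A call with a number of a shift or a turn outside -1 to 1 is refused whole. A call with a gripper value outside its range is refused whole. The fingers move at their own pace and stop on an object; "force" is the grip in N (left out, the last holds). Time passes only in rows, so rows that do not move let the fingers close. It gives the time, the measured TCP pose, the force, the opening and the grip force at its end, in the units of the state.
- r.state(): the state, without advancing time (a new reading comes with each control period).
- optics.get_image(name): name is "scene" or "top" or "wrist"; returns a dict with "color" (384x512x3 uint8, red, green, blue), "z_map" (384x512 float32, mm along the optical axis (not along the pixel's ray), 0 where there is no reading), "mtx" (3x3 intrinsics, pixels), "R" (3x3) and "t" (3): a world point X has camera coordinates R X + t. Camera axes: x right, y down, z forward; pixel columns grow to the right and rows downward; lengths in mm; the calibration is good to about 2 mm. A picture is of the moment at which its call begins.
- r.close_job(): hands the job in; it is judged then, once.
Trained networks look in the newest picture that a camera, given by its name, has taken for a name from the list of things; names that differ only in an ending like _2 or _b are one class to them, and where a whole thing is asked for, a point or a joint stands for the part that bears it (a point fixed in the world has none). Each returns a list of dicts, best first, with "p" (0 to 1); they miss things now and then, are a little off and sometimes report something else, mostly with a low value. They report only what shows in the picture. A call takes as long as a camera call.
- optics.boxes_of(camera, thing): "bbox" ([left, top, width, height] in pixels, round what is visible of it).
The state is a dict: "clock": time; "qpos": joint angles; "qd": joint speeds; "joint_efforts": joint torques, N m; "position": TCP position; "eef_rot": TCP orientation; "force": force on the tool from outside, world axes, zero at the start; "moment": the same for the moment, N m; "finger_gap": opening from 0.0 (shut) to 1.0 (fully open); "finger_force": force on a finger pad.
Only numpy, scipy, OpenCV 4.12 (cv2) and the standard library are available. Lean on these libraries where they do the work, as an engineer would, in place of code of your own. Each camera call takes 0.05 s, during which the arm holds its last target. There are 200 camera calls.

TASK

Open the antenna tuner's vent door wider: lift the metal stay off its pin, draw it out towards the door side so the door swings open, and lower the last hole (the round one next to the red handle) over the pin until the stay lies fully down on the pin's shoulder, then let go. Work gently, feeling for the pin rather than forcing the stay down on it, and leave everything else where it stands.

Things in the scene. Friction and masses are not known exactly. Their poses are not given: they have to be found in the camera images.
- tuner: Antenna tuner: fixed grey metal box, 160 mm deep (its x) x 240 mm wide (its y) x 110 mm high; origin at the centre of its underside on the table. Its -x side is the front and carries the vent door. The stay's pin stands on its top near the front. The stay must not be pressed on tuner or pin with more than about 20 N.
- slot_front (a point): Front end of the black slot in the tuner's top in which the pin is clamped, 114 mm above the table, axes as the tuner's, at x -67.2, y -45 mm in its frame. The brass pin stands 2 to 22 mm behind it (tuner's +x), exact in y, its place NOT reported: find it by feel. Pin 8 mm thick, tip tapered to 6 mm, 9 mm high above its dark shoulder (18 mm across, upper face at this height). It does not give way.
- vent_door (a joint): Louvred aluminium vent door, 200 mm wide, 90 mm high; upright hinge at its +y end, at x -85, y +105 mm in the tuner's frame. 0 = ajar as at the start; -0.2 = shut (panel along y); grows to 0.9 rad as the free end swings out to the tuner's -x. About 0.4 with the end hole on the pin. No spring: hinge friction (0.2 N m, 1 to 2 N at the stay) keeps it where it is left.
- stay: The stay: aluminium bar 180 x 24 x 5 mm, 80 g, lying on the pin's shoulder. Origin on its underside at the pivot, a swivel on the door's top edge, 160 mm from the hinge axis, 114 mm above the table; it turns and tilts up there, but stays on. x runs along the bar to its free end, z up. Along x: slot at 62 mm, middle hole (11 mm, not wanted) at 92, end hole at 124, red handle at 154.
- stay_slot (a point): Centre of the stay's slot, 33 mm along the bar x 12 mm wide, on the bar's underside, axes as the stay's. At the start the pin is somewhere in it. Raise the handle end about 25 to 30 mm (the bar tilts about its pivot) for the slot to clear the pin's tip.
- stay_end_hole (a point): Centre of the stay's end hole (11 mm round, the one to be put over the pin), on the bar's underside, axes as the stay's.
- stay_grip (a point): Where to grip: in the red plastic handle, a fin 22 mm along the bar, 12 mm thick across it, rising 34 mm above the bar's upper face; this point is 28 mm above the bar's underside, 11 mm below the handle's top. Grip it across its 12 mm, from above. Axes as the stay's.
- organizer: Bystander: three-tier organizer of blue plastic trays, 260 x 220 x 175 mm, fixed; origin at the centre of its underside.
- paperweight: Bystander: green glass dome paperweight, 72 mm across, 50 mm high; origin at its underside's centre.
- paddle_key: Bystander: black dual-lever paddle key, 85 x 70 x 42 mm; origin at its underside's centre.
- swr_meter: Bystander: aluminium SWR meter housing with dial and black selector knob in front, 100 x 150 x 83 mm; origin at its underside's centre.
- adapter_a: Bystander: grey coaxial adapter, 22 mm across, 30 mm high, standing on the tuner's top, clear of the stay; origin at its underside's centre.
- adapter_b: Bystander: grey coaxial adapter, 22 mm across, 30 mm high, standing on the table; origin at its underside's centre.
- mug: Bystander: white mug, 80 mm across, 90 mm high; origin at its underside's centre.

How it is judged (in metres and radians):
On the way, in this order (a step that is already met when the one before it is completed fails the run):
1. the stay is lifted off: its slot is raised clear of the pin's tip (z of stay_slot in the frame of slot_front above 0.0062 m), for 0.05 s.
2. with the stay off the pin, the vent door is swung wider (0.22 rad further than at the start) (value of joint vent_door above 0.22 rad), for 0.1 s.
At the end, for the whole second after the job is handed in: The end hole sits over the pin (its centre 0 to 24.5 mm behind the slot's front end and within 4 mm of the slot's line, and no more than 2.5 mm above the shoulder, which only the pin inside that hole allows), the stay lies level within 0.05 rad, at rest, let go (x of stay_end_hole in the frame of slot_front between -0.0005 and 0.0245 m and y of stay_end_hole in the frame of slot_front between -0.004 and 0.004 m and z of stay_end_hole in the frame of slot_front below 0.0025 m and angle between stay's own z axis and vertical below 0.05 rad and linear speed of stay below 0.02 m/s and velocity of joint vent_door below 0.05 rad/s and contact force between the fingers and stay below 0.1 N); the robot touches nothing.
It fails at once if the stay is pressed or jammed against the pin or tuner with more than 20 N (contact force between stay and tuner above 20 N).
It fails at once if a bystander (paperweight, paddle key, SWR meter, adapter or mug) is pushed more than 20 mm from its place (distance of any of paperweight, paddle_key, swr_meter, adapter_a, adapter_b, mug from where it was at the start of the episode above 0.02 m).
It fails at once if the organizer is bumped with more than 10 N (contact force between the arm and organizer above 10 N).
It fails at once if the fingers push the tuner or its door with more than 25 N (contact force between the fingers and tuner above 25 N).
It also fails if it takes over 72 s, if anything falls off the work surface, if the arm or the gripper's body presses on something with over 40 N, if the wrist force passes 120 N, or if a joint passes its speed limit or range.

## Working session

There is one attempt and no reset: what is moved stays moved. The work goes in short steps, Python scripts to look and compute and a tool call to move; the robot and the scene stay as the last step left them, time stands still between calls to the robot, and variables do not carry over. Pictures are saved under pics/ and viewed, at most 10 in all, crops included, and the job is handed in when it is done.

Besides the shell and the picture viewer there is one more tool, called after "Request:" as a command line: name --argument value ..., lists and objects as JSON in quotes. jog_arm: Moves the arm, as the interface text tells. Shifts and turns lie within -1 to 1; 1 stands for 0.25 m of shift or 180 degrees of turn. Its arguments: {"type":"object","properties":{"moves":{"type":"array","items":{"type":"array"}},"force":{"type":"number"}},"required":["moves"]}

```bash
ls; mkdir -p pics; cat > h.py <<'E'
import numpy as np, cv2
from rig import r, optics
def snap(cam, fn=None, scale=1):
    im=optics.get_image(cam)
    if fn: cv2.imwrite('pics/'+fn, cv2.resize(im['color'][:,:,::-1],None,fx=scale,fy=scale))
    return im
def cloud(im):
    z=im['z_map'].astype(float); K=np.array(im['mtx']); h,w=z.shape
    u,v=np.meshgrid(np.arange(w),np.arange(h))
    c=np.stack([(u-K[0,2])/K[0,0]*z,(v-K[1,2])/K[1,1]*z,z],-1)
    W=(c-np.array(im['t']))@np.array(im['R'])
    W[z<=0]=np.nan
    return W
def proj(im,P):
    c=np.array(im['R'])@P+np.array(im['t']); p=np.array(im['mtx'])@c; return p[:2]/p[2]
E
python3 - <<'E'
from h import *
np.set_printoptions(precision=1,suppress=True)
s=r.state(); print(s)
a=snap('scene','scene0.png',1.5); 
b=snap('top','top0.png',1.5)
for cam in('scene','top'):
    for t in('tuner','stay','stay_grip','vent_door'):
        print(cam,t,[(d['bbox'],round(d['p'],2)) for d in optics.boxes_of(cam,t)[:2]])
np.savez('i0.npz',top=cloud(b),topc=b['color'],sc=cloud(a),scc=a['color'])
E
```

```text
pics
{'clock': 0.0, 'qpos': array([-82. ,  33.9,   2.8,  92.2,  -1.9,  54. ,  -1.9]), 'qd': array([-0.1, -0.1, -0. ,  0. ,  0.1,  0.1, -0. ]), 'joint_efforts': array([  0. , -54.9,   1.5, -19.8,   0. ,   0. ,  -0. ]), 'position': array([167.1, 704.6, 230.2]), 'eef_rot': array([[-1. ,  0.2, -0. ],
       [ 0.2,  1. , -0. ],
       [-0. , -0. , -1. ]]), 'force': array([ 0.3, -0.1, -1.2]), 'moment': array([ 0. , -0. , -0.1]), 'finger_force': 0.0, 'finger_gap': 1.004122106720521}
scene tuner [([186.9, 129.6, 86.1, 83.0], 0.75)]
scene stay [([212.1, 130.7, 27.9, 37.8], 0.69)]
scene stay_grip [([210.2, 129.1, 33.3, 41.7], 0.67)]
scene vent_door [([229.1, 132.0, 44.6, 27.6], 0.56), ([209.9, 129.8, 32.8, 36.8], 0.44)]
top tuner [([250.3, 163.7, 73.2, 54.1], 0.87)]
top stay [([293.5, 175.6, 21.2, 43.6], 0.62)]
top stay_grip [([293.8, 174.4, 18.8, 47.0], 0.67), ([255.2, 164.6, 65.9, 55.0], 0.64)]
top vent_door [([275.0, 217.4, 45.5, 2.2], 0.45)]
```

```bash
python3 - <<'E'
from h import *
d=np.load('i0.npz')
a=cv2.resize(d['scc'][100:250,150:300],None,fx=3,fy=3); b=cv2.resize(d['topc'][130:255,200:375],None,fx=3.6,fy=3.6)
cv2.imwrite('pics/c0.png',np.hstack([cv2.resize(a,(400,400)),cv2.resize(d['topc'][130:260,225:355],(400,400),interpolation=cv2.INTER_CUBIC)])[:,:,::-1])
E
```

```text
(no output)
```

View pics/scene0.png

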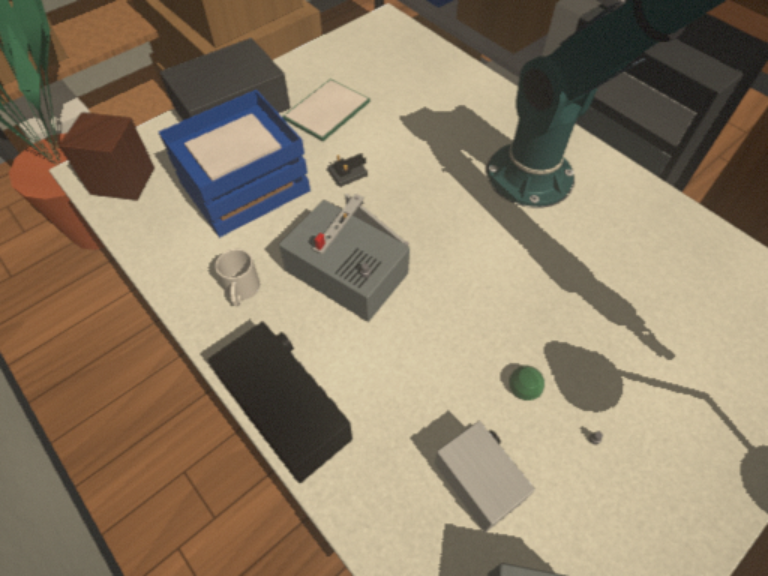

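View pics/c0.png

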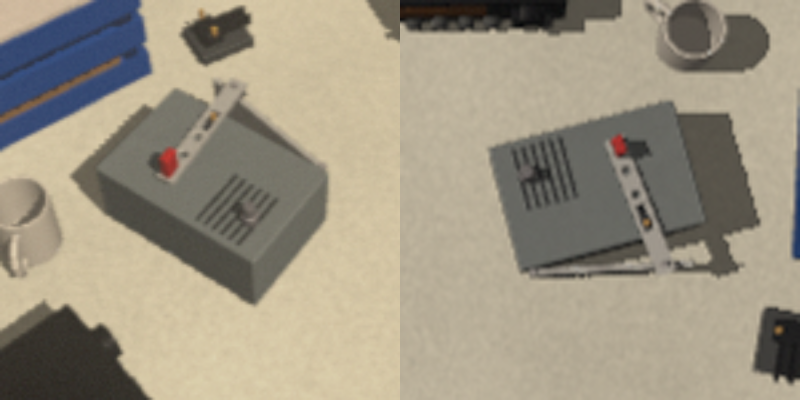

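View pics/top0.png

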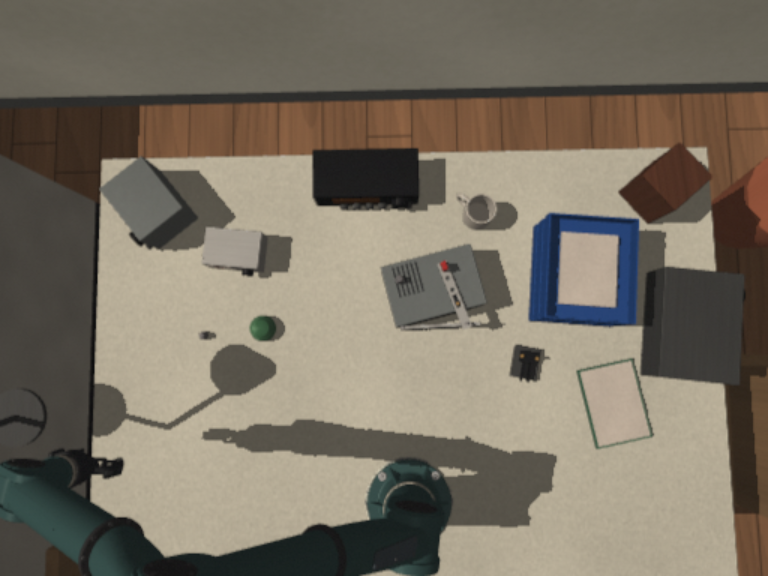

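The pictures show the tuner ahead of the robot, with its front and door facing the robot. The red handle is at about (445,266) in the 1.5x top view and the pivot at about (465,325). The organizer stands to the right and the mug beyond.

```bash
python3 - <<'E'
from h import *
np.set_printoptions(precision=1,suppress=True)
d=np.load('i0.npz')
for k in('top','sc'):
    W=d[k];C=d[k+'c'].astype(int)
    m=(abs(W[...,2]-110)<5)&(abs(W[...,0]-560)<200)&(abs(W[...,1])<200)
    n,l,st,_=cv2.connectedComponentsWithStats(m.astype(np.uint8)); i=1+np.argmax(st[1:,4]); P=W[l==i]
    print(k,len(P),cv2.minAreaRect(P[:,:2].astype(np.float32)),np.median(P[:,2]))
    red=(C[...,0]>120)&(C[...,1]<70)&(C[...,2]<80)&(abs(W[...,1])<200)
    R=W[red]; print('red',R.shape, R.mean(0),R.min(0),R.max(0))
    m=(abs(W[...,2]-119)<4)&(C.min(-1)>125)&(abs(W[...,0]-560)<200)&(abs(W[...,1])<200); 
    S=W[m]; print('stay',S.shape,cv2.minAreaRect(S[:,:2].astype(np.float32)),S.mean(0))
E
```

```text
top 2038 ((561.256591796875, -71.96783447265625), (159.61361694335938, 239.40298461914062), 13.78896427154541) 109.6152496996404
red (19, 3) [606.3 -96.6 149.9] [ 597.2 -101.8  111. ] [621.9 -90.4 155.7]
stay (124, 3) ((533.22509765625, -124.81605529785156), (177.42501831054688, 23.91352081298828), 19.28159523010254) [ 517.3 -129.   118.9]
sc 2496 ((557.9740600585938, -72.78948974609375), (175.451416015625, 241.73446655273438), 14.238805770874023) 111.88494997783485
red (38, 3) [609.1 -92.5 145.8] [599.5 -99.6 124. ] [617.9 -87.7 157. ]
stay (177, 3) ((534.66455078125, -123.06763458251953), (176.54336547851562, 24.066682815551758), 20.46974754333496) [ 524.8 -125.1  120.5]
```

```bash
cat >> h.py <<'E'
# geometry: tuner pose cx,cy,yaw
def tun2w(p,T=(561.2,-72.,13.8)):
    a=np.radians(T[2]); c,s=np.cos(a),np.sin(a); return np.array([T[0]+c*p[0]-s*p[1],T[1]+s*p[0]+c*p[1]])
def pivot(q,T): return tun2w((-85-160*np.sin(.2+q),105-160*np.cos(.2+q)),T)
def plan(target,yaw,n=1):
    """tool shift (scaled) from measured pose to world target, tool y-axis angle yaw (world deg)"""
    s=r.state(); R=np.array(s['eef_rot']); d=R.T@(np.array(target)-np.array(s['position']))
    cur=np.degrees(np.arctan2(R[1,1],R[0,1])); t=-((yaw-cur+180)%360-180)
    print('pos',np.round(s['position'],1),'yaw',round(cur,1),'shift',np.round(d/250,4),'turn',round(t/180,4),'F',np.round(s['force'],1),'gap',round(s['finger_gap'],3),round(s['finger_force'],1),'t',s['clock'])
E
python3 - <<'E'
from h import *
print(r.state()['eef_rot'])
plan([560,-95,300],109.5)
E
```

```text
[[-9.73037580e-01  2.30646628e-01  2.13573339e-05]
 [ 2.30646624e-01  9.73037573e-01 -1.28737136e-04]
 [-5.04742746e-05 -1.20340074e-04 -9.99999991e-01]]
pos [167.3 705.4 231.3] yaw 76.7 shift [-2.2671 -2.753  -0.2745] turn -0.1824 F [0.5 0.1 0. ] gap 1.001 0.0 t 0.5
```

Request:
jog_arm --moves '[[[-0.05, -0.06, -0.04], 0, 1], [[-0.1, -0.12, -0.04], 0, 1], [[-0.13, -0.16, -0.04], 0, 1], [[-0.13, -0.16, -0.04], 0, 1], [[-0.13, -0.16, -0.04], 0, 1], [[-0.13, -0.16, -0.04], 0, 1], [[-0.13, -0.16, -0.03], 0, 1], [[-0.13, -0.16, 0], 0, 1], [[-0.13, -0.16, 0], 0, 1], [[-0.13, -0.16, 0], 0, 1], [[-0.13, -0.16, 0], 0, 1], [[-0.13, -0.16, 0], 0, 1]]'

```text
clock: 2.0
position: [417.5, 185.9, 299.7]
eef_rot: [[-0.973, 0.232, 0.001], [0.232, 0.973, 0.001], [-0.001, 0.001, -1.0]]
force: [0.5, 0.1, -0.2]
finger_gap: 0.999
finger_force: 0.0
```

Request:
jog_arm --moves '[[[-0.12, -0.14, 0], 0, 1], [[-0.12, -0.14, 0], 0, 1], [[-0.12, -0.14, 0], 0, 1], [[-0.12, -0.14, 0], 0, 1], [[-0.12, -0.14, 0], 0, 1], [[-0.1, -0.12, 0], 0, 1], [[-0.05, -0.06, 0], -0.05, 1], [[0, 0, 0], -0.05, 1], [[0, 0, 0], -0.05, 1], [[0, 0, 0], -0.03, 1], [[0, 0, 0], 0, 1]]'

```text
clock: 3.38
position: [548.1, -69.5, 299.5]
eef_rot: [[-0.946, -0.324, 0.0], [-0.324, 0.946, 0.0], [-0.0, 0.0, -1.0]]
force: [0.1, 0.3, -0.6]
finger_gap: 1.0
finger_force: 0.0
```

```bash
python3 - <<'E'
from h import *
plan([560,-95,300],109.5)
w=snap('wrist','w0.png',1.5)
print(-np.array(w['R']).T@w['t'],np.array(w['R'])[2],w['mtx'])
np.savez('w0.npz',W=cloud(w),C=w['color'],**{k:w[k] for k in('mtx','R','t')})
E
```

```text
pos [548.1 -69.5 299.5] yaw 108.9 shift [-0.0121 -0.1118 -0.0021] turn -0.0032 F [ 0.1  0.3 -0.6] gap 1.0 0.0 t 3.375
[474.20353703 -94.73473133 442.22273101] [ 0.28748922  0.09861088 -0.95269399] [[306.4755686    0.         256.16918715]
 [  0.         306.4755686  190.53124212]
 [  0.           0.           1.        ]]
```

View pics/w0.png

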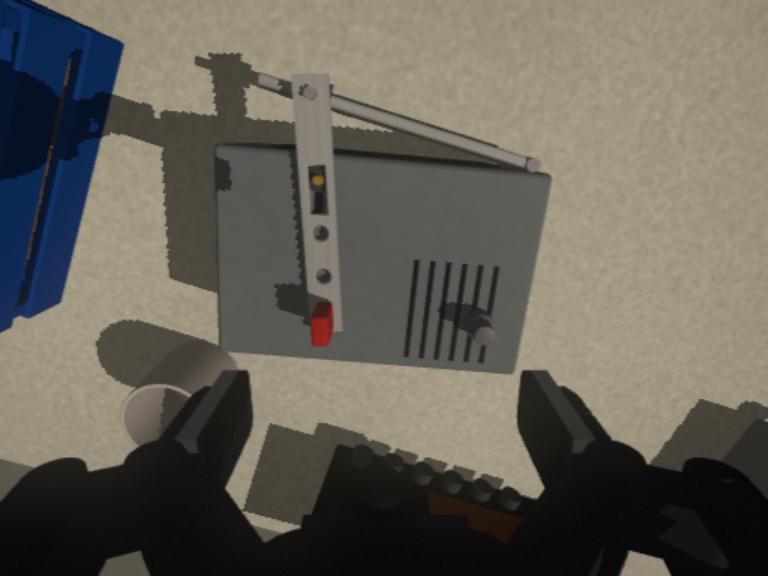

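The wrist view shows the stay: its pivot screw is at (308,91), the brass pin at (318,181) in the slot's pivot-side end, the middle hole at (321,233), the end hole at (323,276) and the red handle at (322,323). The door hinge end is at (533,165).

```bash
cat >> h.py <<'E'
def ray(im,uv,z):
    K=np.array(im['mtx']);R=np.array(im['R']);t=np.array(im['t']); o=-R.T@t
    d=R.T@np.linalg.solve(K,[uv[0],uv[1],1]); return o+d*(z-o[2])/d[2]
E
python3 - <<'E'
from h import *
np.set_printoptions(precision=1,suppress=True)
d=np.load('w0.npz'); W,C=d['W'],d['C'].astype(int)
m=(abs(W[...,2]-110)<4)&(abs(W[...,0]-560)<200)&(abs(W[...,1]+70)<200)
n,l,st,_=cv2.connectedComponentsWithStats(m.astype(np.uint8)); i=1+np.argmax(st[1:,4]); P=W[l==i]
print(cv2.minAreaRect(P[:,:2].astype(np.float32)),np.median(P[:,2]))
for n,uv,z in(('pivot',(308,91),121),('pin',(318,180),123),('mid',(321,233),119),('end',(323,276),119),('hinge',(533,165),116)):
    print(n,ray(d,np.array(uv)/1.5,z), W[int(uv[1]/1.5),int(uv[0]/1.5)])
red=(C[...,0]>120)&(C[...,1]<70)&(C[...,2]<80)
R=W[red];R=R[R[:,2]>148];print('red',len(R),R.mean(0),R.min(0),R.max(0),cv2.minAreaRect(R[:,:2].astype(np.float32)))
br=(C[...,0]>120)&(C[...,2]<80)&(C[...,1]>80)
v,u=np.nonzero(br);k=abs(u-212)+abs(v-120)<12;print('brass px',u[k].mean(),v[k].mean(),k.sum(),ray(d,(u[k].mean(),v[k].mean()),123),W[br][k].mean(0))
S=W[(abs(W[...,2]-119)<3)&(C.min(-1)>120)&(abs(W[...,0]-540)<120)&(abs(W[...,1]+120)<60)]
print('stay',len(S),cv2.minAreaRect(S[:,:2].astype(np.float32)))
E
```

```text
((562.94873046875, -71.16877746582031), (160.19078063964844, 239.90130615234375), 14.18106460571289) 110.11063392911633
pivot [ 462.2 -151.   121. ] [ 461.8 -150.8  124.4]
pin [ 513.8 -128.7  123. ] [ 513.8 -128.7  122.9]
mid [ 549.  -116.7  119. ] [ 550.5 -117.3  110.9]
end [ 579.2 -106.2  119. ] [ 582.4 -106.9  109.6]
hinge [457.    7.4 116. ] [456.7  10.  106.9]
red 183 [606.8 -95.6 152.9] [ 596.1 -103.2  150.6] [617.5 -88.5 154.4] ((607.0975952148438, -95.54130554199219), (20.474023818969727, 10.329926490783691), 20.91256332397461)
brass px 211.5 120.0 26 [ 514.  -129.2  123. ] [ 514.  -129.2  123.2]
stay 969 ((507.279052734375, -133.94482421875), (118.18671417236328, 23.873523712158203), 19.243370056152344)
```

Request:
jog_arm --moves '[[[-0.06, -0.06, 0.08], -0.008, 1], [[-0.08, -0.07, 0.12], 0, 1], [[-0.05, -0.045, 0.15], 0, 1], [[0, 0, 0.15], 0, 1], [[0, 0, 0.02], 0, 1], [[0, 0, 0], 0, 1]]'

```text
clock: 4.18
position: [608.7, -93.5, 169.6]
eef_rot: [[-0.937, -0.35, 0.001], [-0.35, 0.937, -0.0], [-0.0, -0.0, -1.0]]
force: [-0.7, 0.4, 0.2]
finger_gap: 1.001
finger_force: 0.0
```

```bash
python3 - <<'E'
from h import *
np.set_printoptions(precision=1,suppress=True)
plan([607,-95.5,126],110.3)
w=snap('wrist','w1.png',1.5);W=cloud(w);C=w['color'].astype(int)
red=(C[...,0]>110)&(C[...,1]<70)&(C[...,2]<80)
R=W[red];R=R[R[:,2]>145];print('red',len(R),R.mean(0),cv2.minAreaRect(R[:,:2].astype(np.float32)))
E
```

```text
pos [608.7 -93.5 169.6] yaw 110.5 shift [ 0.  -0.   0.2] turn 0.0009 F [-0.7  0.4  0.2] gap 1.001 0.0 t 4.175
red 392 [610.6 -95.4 153. ] ((610.2540893554688, -95.29009246826172), (15.237443923950195, 10.458382606506348), 19.925153732299805)
```

View pics/w1.png

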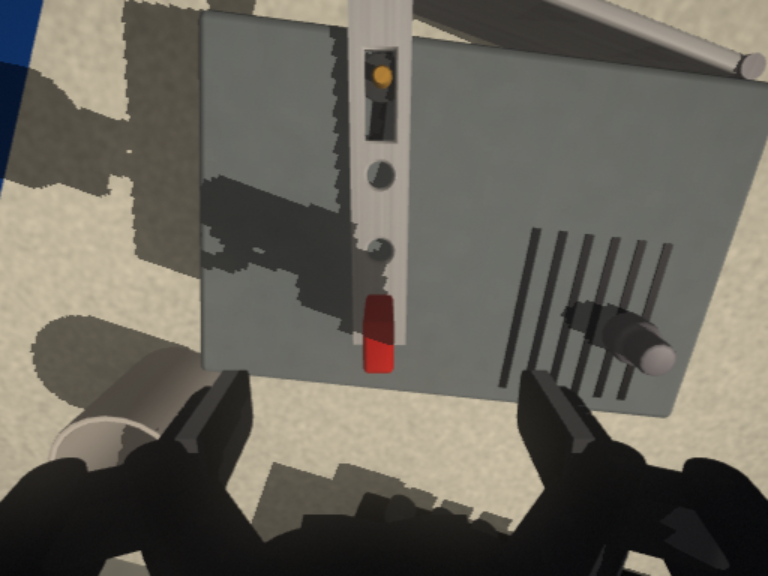

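The handle top at (378,335) lies midway between the fingers, and the pin shows at (383,75). Next I descend and grip.

Request:
jog_arm --moves '[[[0.005, -0.004, 0.08], 0, 0], [[0.004, 0, 0.07], 0, -0.3], [[0, 0, 0.024], 0, -0.5], [[0, 0, 0], 0, -0.6], [[0, 0, 0], 0, -1], [[0, 0, 0], 0, -1], [[0, 0, 0], 0, -1]]' --force 30

```text
clock: 5.1
position: [607.2, -95.3, 125.7]
eef_rot: [[-0.937, -0.35, 0.001], [-0.35, 0.937, -0.0], [-0.001, -0.001, -1.0]]
force: [-0.1, -1.1, 1.2]
finger_gap: 0.136
finger_force: 32.8
```

Request:
jog_arm --moves '[[[0.005, 0, -0.02], 0, -1], [[0.005, 0, -0.02], 0, -1], [[0.005, 0, -0.02], 0, -1], [[0, 0, 0], 0, -1]]'

```text
clock: 5.6
position: [603.4, -96.5, 140.9]
eef_rot: [[-0.937, -0.35, 0.001], [-0.35, 0.937, -0.0], [-0.001, -0.0, -1.0]]
force: [0.9, -1.6, -1.7]
finger_gap: 0.128
finger_force: 32.4
```

Forces stay low, so I continue the lift.

Request:
jog_arm --moves '[[[0.005, 0, -0.02], 0, -1], [[0.006, 0, -0.02], 0, -1], [[0.006, 0, -0.02], 0, -1], [[0, 0, 0], 0, -1]]'

```text
clock: 6.1
position: [598.5, -98.3, 155.5]
eef_rot: [[-0.937, -0.35, -0.001], [-0.35, 0.937, -0.0], [0.001, 0.0, -1.0]]
force: [-1.6, -1.8, -3.1]
finger_gap: 0.133
finger_force: 32.0
```

```bash
python3 - <<'E'
from h import *
np.set_printoptions(precision=1,suppress=True)
w=snap('wrist','w2.png',1.5)
W=cloud(w);C=w['color'].astype(int)
m=(C.min(-1)>115)&(W[...,2]>113)&(abs(W[...,1]+120)<60)&(abs(W[...,0]-530)<90)
S=W[m]; c,s=np.cos(np.radians(20.3)),np.sin(np.radians(20.3))
x=(S[:,0]-462.4)*c+(S[:,1]+150)*s
for a in range(-10,150,15):
    k=abs(x-a)<7; print(a,k.sum(),np.median(S[k],0) if k.any() else '')
T=(562.9,-71.2,14.18); pin=tun2w((-61.6,-45),T); print('pin',pin)
for q in np.arange(0,.61,.05):
    p=pivot(q,T); d=pin-p; print(round(q,2),p,np.linalg.norm(d),np.degrees(np.arctan2(d[1],d[0])))
E
```

```text
-10 0 
5 0 
20 408 [ 485.5 -140.5  124.1]
35 1428 [ 494.9 -137.1  126.1]
50 740 [ 508.4 -135.8  128.9]
65 630 [ 523.1 -131.4  132. ]
80 1038 [ 537.8 -121.7  135.1]
95 955 [ 552.5 -115.1  138.2]
110 1174 [ 565.  -110.6  140.9]
125 585 [578.7 -99.6 143.9]
140 181 [586.8 -93.2 146.1]
pin [ 514.2 -129.9]
0.0 [ 462.4 -150. ] 55.605757009628284 21.21531373679335
0.05 [ 454.4 -150.2] 63.184844739754816 18.742366414373663
0.1 [ 446.4 -150. ] 70.74082152089431 16.49206352048747
0.15 [ 438.4 -149.4] 78.26422276846708 14.399357046108411
0.2 [ 430.5 -148.4] 85.74728470959705 12.422214321788005
0.25 [ 422.6 -147. ] 93.18326569989058 10.53229017135406
0.3 [ 414.8 -145.1] 100.56607510652081 8.709785873885235
0.35 [ 407.1 -143. ] 107.89005937238387 6.940459189509178
0.4 [ 399.5 -140.4] 115.14987331785251 5.213805565547246
0.45 [ 392.1 -137.4] 122.3404000148634 3.521908863881412
0.5 [ 384.8 -134.1] 129.4566995268317 1.8586910519213002
0.55 [ 377.7 -130.4] 136.49397543156005 0.21940829157004976
0.6 [ 370.8 -126.4] 143.4475526455286 -1.3996959841780532
```

View pics/w2.png

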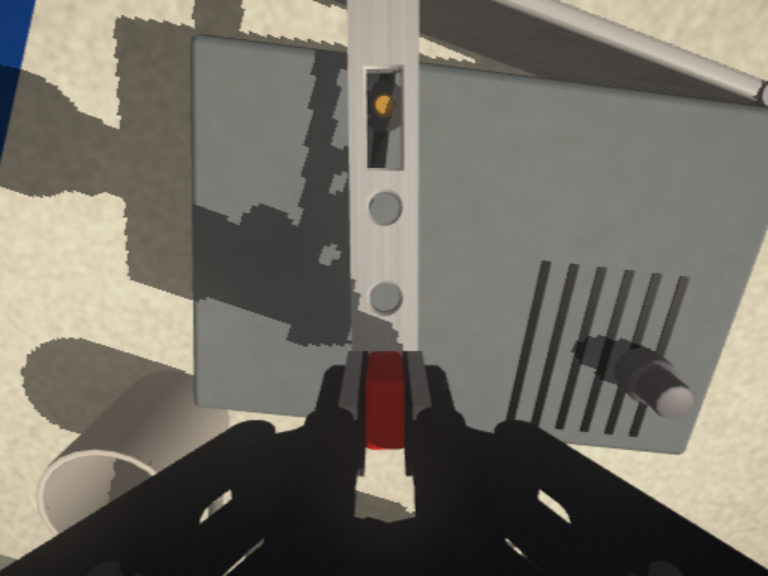

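The stay is raised: its underside at the slot is about 12 mm above the shoulder, clear of the tip. The pin shows at (385,105). Now I work out the swing path.

```bash
python3 - <<'E'
from h import *
T=(562.9,-71.2,14.18); pin=tun2w((-61.6,-45),T)
s=r.state(); P=s['position'][:2]; R=s['eef_rot']; yaw=np.degrees(np.arctan2(-R[1,0],-R[0,0])); off=None
for q in np.linspace(0,.461,9):
    p=pivot(q,T); d=pin-p; y=np.arctan2(d[1],d[0]); g=p+145*np.array([np.cos(y),np.sin(y)])
    if off is None: off=P-g; oy=yaw-np.degrees(y); print('off',off,oy); pg=P; py=yaw; continue
    g=g+off*(1-q/.461); yn=np.degrees(y)+oy*(1-q/.461)
    a=np.radians(py); ex=-np.array([np.cos(a),np.sin(a)]); ey=np.array([-np.sin(a),np.cos(a)])
    dd=g-pg; print(np.round([q,*g,yn],2),'shift',np.round([dd@ex/250,dd@ey/250],4),'turn',round(-(yn-py)/180,4)); pg,py=g,yn
E
```

```text
off [ 0.99380663 -0.60728353] -0.7265280189257624
[ 6.0000e-02  5.9161e+02 -1.0501e+02  1.7750e+01] shift [ 0.0355 -0.0159] turn 0.0152
[ 1.2000e-01  5.8417e+02 -1.1073e+02  1.5290e+01] shift [ 0.0353 -0.0127] turn 0.0136
[ 1.7000e-01  5.7638e+02 -1.1554e+02  1.3030e+01] shift [ 0.0351 -0.0103] turn 0.0126
[ 2.3000e-01  5.6835e+02 -1.1954e+02  1.0900e+01] shift [ 0.0349 -0.0084] turn 0.0118
[ 2.9000e-01  5.6017e+02 -1.2281e+02  8.8600e+00] shift [ 0.0346 -0.0067] turn 0.0113
[ 3.5000e-01  5.5189e+02 -1.2541e+02  6.9100e+00] shift [ 0.0343 -0.0052] turn 0.0109
[ 4.0000e-01  5.4357e+02 -1.2739e+02  5.0100e+00] shift [ 0.034  -0.0038] turn 0.0106
[ 4.6000e-01  5.3526e+02 -1.2876e+02  3.1500e+00] shift [ 0.0336 -0.0026] turn 0.0103
```

Request:
jog_arm --moves '[[[0.018, -0.008, 0], 0.008, -1], [[0.018, -0.008, 0], 0.007, -1], [[0.018, -0.006, 0], 0.007, -1], [[0.018, -0.006, 0], 0.007, -1], [[0.018, -0.005, 0], 0.006, -1], [[0.017, -0.005, 0], 0.006, -1], [[0.018, -0.004, 0], 0.006, -1], [[0.017, -0.004, 0], 0.006, -1], [[0, 0, 0], 0, -1]]'

```text
clock: 7.28
position: [567.5, -118.7, 155.1]
eef_rot: [[-0.982, -0.189, -0.002], [-0.189, 0.982, 0.0], [0.002, 0.001, -1.0]]
force: [0.5, -1.1, -1.3]
finger_gap: 0.133
finger_force: 32.1
```

Request:
jog_arm --moves '[[[0.018, -0.004, 0], 0.006, -1], [[0.017, -0.003, 0], 0.006, -1], [[0.017, -0.003, 0], 0.005, -1], [[0.017, -0.003, 0], 0.006, -1], [[0.017, -0.002, 0], 0.005, -1], [[0.017, -0.002, 0], 0.005, -1], [[0.015, -0.001, 0], 0.005, -1], [[0.015, -0.001, 0], 0.005, -1], [[0, 0, 0], 0, -1]]'

```text
clock: 8.4
position: [535.5, -127.5, 155.1]
eef_rot: [[-0.998, -0.056, -0.001], [-0.056, 0.998, 0.001], [0.001, 0.001, -1.0]]
force: [0.3, 0.2, -1.5]
finger_gap: 0.133
finger_force: 32.1
```

```bash
python3 - <<'E'
from h import *
np.set_printoptions(precision=1,suppress=True)
plan([535.3,-128.8,155],93.15)
w=snap('wrist','w3.png',1.5)
W=cloud(w);C=w['color'].astype(int)
m=(C.min(-1)>115)&(W[...,2]>113)&(abs(W[...,1]+135)<30)&(abs(W[...,0]-450)<90)
S=W[m]
for a in range(380,540,15):
    k=abs(S[:,0]-a)<7; print(a,k.sum(),np.median(S[k],0) if k.any() else '')
np.savez('w3.npz',W=W,C=w['color'],**{k:w[k] for k in('mtx','R','t')})
E
```

```text
pos [ 535.5 -127.5  155.1] yaw 93.2 shift [ 0. -0.  0.] turn 0.0002 F [ 0.3  0.2 -1.5] gap 0.133 32.1 t 8.4
380 0 
395 0 
410 384 [ 415.1 -133.3  124. ]
425 1400 [ 425.  -133.6  126. ]
440 712 [ 439.2 -138.3  128.8]
455 632 [ 455.  -138.2  131.8]
470 1029 [ 470.7 -131.5  134.9]
485 962 [ 486.6 -130.6  138.1]
500 1190 [ 499.8 -129.4  140.7]
515 844 [ 516.7 -128.9  143.9]
530 167 [ 525.9 -119.5  145.8]
```

View pics/w3.png

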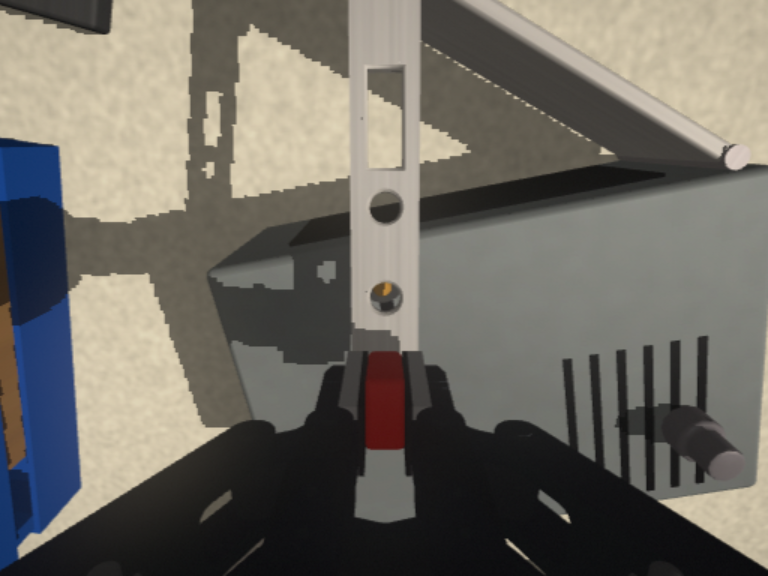

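```bash
python3 - <<'E'
from h import *
np.set_printoptions(precision=1,suppress=True)
d=np.load('w3.npz'); C=d['C'];W=d['W']
cv2.imwrite('pics/c3.png',cv2.resize(C[180:216,238:278],None,fx=14,fy=14,interpolation=cv2.INTER_NEAREST)[:,:,::-1])
print(W[180:216,257,2])
print(W[198,240:276,2])
E
```

```text
[141.6 140.8 140.4 141.3 142.3 142.4 141.8 141.4 122.7 123.4 122.7 123.5
 123.3 122.3 123.2 123.2 122.6 113.2 113.9 113.7 114.3 112.8 110.5 111.2
 110.6 110.  111.  139.2 142.8 144.5 143.9 145.5 143.4 144.1 143.8 145. ]
[142.7 142.6 143.7 142.7 144.4 142.8 141.7 114.6 114.3 114.7 113.7 113.6
 114.  114.6 114.4 113.9 113.5 113.9 114.7 113.4 113.8 113.7 115.  114.1
 110.3 110.  110.3 141.7 142.6 142.1 142.8 142.8 142.3 142.  144.2 142. ]
```

View pics/c3.png

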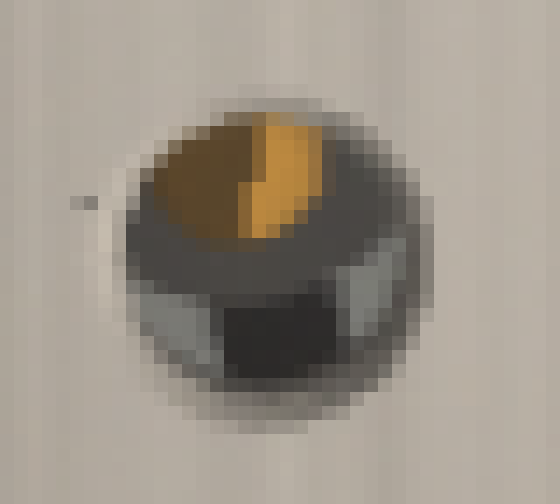

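```bash
python3 - <<'E'
from h import *
np.set_printoptions(precision=1,suppress=True)
d=np.load('w3.npz')
pin=ray(d,(255.1+.0,191.9),123); h=ray(d,(257.9,199),142.7); print(pin,h)
for e in((246.9,199),(268.9,199),(257.9,187),(257.9,211)): print(ray(d,e,142.7))
y=np.radians(3.2); u=np.array([np.cos(y),np.sin(y)]); v=np.array([-u[1],u[0]])
lev=h[:2]+3.6*u; e=pin[:2]-lev; print('level hole',lev,'need along',e@u,'across',e@v)
T=(562.9,-71.2,14.18); a=np.radians(T[2]); D=pin[:2]-T[:2]; print('pin tuner',D@[np.cos(a),np.sin(a)],D@[-np.sin(a),np.cos(a)])
p=pivot(.461,T); print(p, np.hypot(*(lev-p)))
p=ray(d,(732/1.5,157/1.5),116);print('hinge',p,tun2w((-85,105),T))
E
```

```text
[ 514.  -129.3  123. ] [ 511.6 -127.8  142.7]
[ 511.9 -133.7  142.7]
[ 511.2 -121.9  142.7]
[ 504.9 -128.2  142.7]
[ 518.5 -127.4  142.7]
level hole [ 515.2 -127.6] need along -1.2615120709357337 across -1.5592259112078368
pin tuner -61.6339581266884 -44.31109888612601
[ 390.5 -136.7] 125.02757402991674
hinge [456.5   1.1 116. ] [454.8   9.8]
```

Two measurements agree on the pin at (514,-129.3). The hole needs about 1.3 mm towards the door and 1.6 mm sideways. I correct that, then lower to just above the tip.

Request:
jog_arm --moves '[[[0.005, -0.008, 0], 0.004, -1], [[-0.004, 0, 0.01], 0, -1], [[-0.006, 0, 0.018], 0, -1], [[-0.006, 0, 0.018], 0, -1], [[-0.005, 0, 0.016], 0, -1], [[0, 0, 0], 0, -1]]'

```text
clock: 9.2
position: [540.6, -129.4, 139.4]
eef_rot: [[-0.999, -0.044, -0.0], [-0.044, 0.999, 0.0], [0.0, 0.0, -1.0]]
force: [1.3, 0.7, 1.9]
finger_gap: 0.133
finger_force: 32.7
```

```bash
python3 - <<'E'
from h import *
np.set_printoptions(precision=1,suppress=True)
plan([535.3,-128.8,155],93.15)
w=snap('wrist');C=w['color'];W=cloud(w)
np.savez('w4.npz',W=W,C=w['color'],**{k:w[k] for k in('mtx','R','t')})
cv2.imwrite('pics/c4.png',cv2.resize(C[176:220,236:280],None,fx=13,fy=13,interpolation=cv2.INTER_NEAREST)[:,:,::-1])
E
```

```text
pos [ 540.6 -129.4  139.4] yaw 92.5 shift [ 0.   0.  -0.1] turn -0.0036 F [1.3 0.7 1.9] gap 0.133 32.7 t 9.2
```

View pics/c4.png

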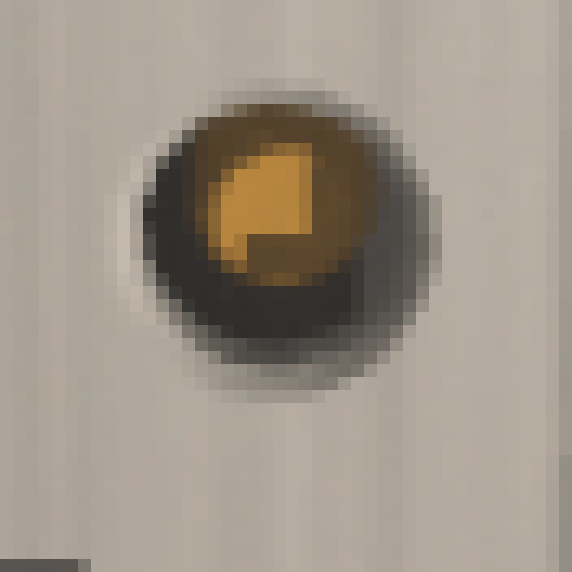

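```bash
python3 - <<'E'
from h import *
np.set_printoptions(precision=1,suppress=True)
d=np.load('w4.npz');W=d['W']
print(W[176:220,258,2]); zt=np.nanmedian(np.r_[W[190:200,240:245,2].ravel(),W[190:200,272:277,2].ravel()]); print(zt)
pin=ray(d,(258.0,192.2),123); h=ray(d,(258.4,194.6),zt); print(pin,h,ray(d,(258.4,182.5),zt),ray(d,(258.4,206.8),zt))
y=np.radians(2.5); u=np.array([np.cos(y),np.sin(y)]); v=np.array([-u[1],u[0]])
th=np.arcsin((zt-119)/124); k=124*(1-np.cos(th))+5*np.sin(th)
e=pin[:2]-h[:2]; print('tilt',np.degrees(th),'now along',e@u,'across',e@v,'level along',e@u-k)
E
```

```text
[129.7 128.2 129.4 128.9 130.  128.6 130.2 128.8 120.4 121.4 122.1 122.1
 123.1 123.9 123.  123.2 122.5 123.8 122.8 123.7 123.1 124.1 113.2 114.5
 114.9 113.1 125.2 128.7 129.3 129.7 131.7 130.6 129.6 130.7 131.  130.7
 131.2 131.6 131.5 131.6 131.6 130.6 130.3 130.3]
130.0845715959983
[ 514.2 -129.5  123. ] [ 513.2 -129.4  130.1] [ 506.6 -129.7  130.1] [ 520.  -129.1  130.1]
tilt 5.128613382892217 now along 0.9769918830488761 across -0.16673959793493975 level along 0.033605252874050695
```

The hole is aligned with the pin to within about 1 mm, so I lower it gently while watching the force.

Request:
jog_arm --moves '[[[-0.002, 0, 0.006], 0, -1], [[-0.002, 0, 0.006], 0, -1], [[-0.002, 0, 0.006], 0, -1], [[0, 0, 0], 0, -1]]'

```text
clock: 9.75
position: [541.8, -129.5, 135.2]
eef_rot: [[-0.999, -0.044, -0.0], [-0.044, 0.999, 0.0], [0.0, 0.0, -1.0]]
force: [1.2, 1.1, 1.8]
finger_gap: 0.133
finger_force: 32.9
```

Request:
jog_arm --moves '[[[-0.002, 0, 0.006], 0, -1], [[-0.002, 0, 0.006], 0, -1], [[-0.001, 0, 0.006], 0, -1], [[0, 0, 0], 0, -1]]'

```text
clock: 10.25
position: [542.9, -129.4, 130.5]
eef_rot: [[-0.999, -0.044, -0.001], [-0.044, 0.999, 0.0], [0.001, 0.0, -1.0]]
force: [0.2, 0.1, 0.4]
finger_gap: 0.138
finger_force: 32.8
```

Request:
jog_arm --moves '[[[-0.002, 0, 0.006], 0, -1], [[-0.001, 0, 0.006], 0, -1], [[-0.001, 0, 0.004], 0, -1], [[0, 0, 0], 0, -1]]'

```text
clock: 10.75
position: [543.9, -129.4, 126.6]
eef_rot: [[-0.999, -0.044, -0.001], [-0.044, 0.999, 0.0], [0.001, 0.0, -1.0]]
force: [-0.8, 0.9, 1.7]
finger_gap: 0.135
finger_force: 32.8
```

Request:
jog_arm --moves '[[[0, 0, 0.003], 0, -1], [[0, 0, 0], 0, -1]]'

```text
clock: 11.0
position: [544.0, -129.4, 126.0]
eef_rot: [[-0.999, -0.044, -0.0], [-0.044, 0.999, 0.0], [0.0, 0.0, -1.0]]
force: [-1.5, -0.2, 2.0]
finger_gap: 0.135
finger_force: 32.8
```

Request:
jog_arm --moves '[[[0, 0, 0], 0, -0.6], [[0, 0, 0], 0, -0.3], [[0, 0, 0], 0, 0], [[0, 0, 0], 0, 0], [[0, 0, -0.05], 0, 0], [[0, 0, -0.1], 0, 0], [[0, 0, -0.15], 0, 0], [[0, 0, -0.1], 0, 0], [[0, 0, 0], 0, 0]]'

```text
clock: 12.12
position: [545.9, -129.9, 228.8]
eef_rot: [[-0.999, -0.044, 0.006], [-0.044, 0.999, -0.001], [-0.006, -0.001, -1.0]]
force: [0.1, 0.4, -0.2]
finger_gap: 0.497
finger_force: 0.0
```

```bash
python3 - <<'E'
from h import *
np.set_printoptions(precision=1,suppress=True)
plan([540,-129,226],92.5)
w=snap('wrist','w5.png',1.5);W=cloud(w);C=w['color'].astype(int)
m=(C.min(-1)>115)&(abs(W[...,2]-119)<12)&(abs(W[...,1]+135)<30)&(abs(W[...,0]-450)<120)
S=W[m]
for a in range(380,560,20):
    k=abs(S[:,0]-a)<8; print(a,k.sum(),np.median(S[k],0) if k.any() else '')
E
```

```text
pos [ 545.9 -129.9  228.8] yaw 92.5 shift [0. 0. 0.] turn -0.0 F [ 0.1  0.4 -0.2] gap 0.497 0.0 t 12.125
380 0 
400 185 [ 406.3 -134.   119.1]
420 807 [ 419.8 -134.3  119.2]
440 405 [ 438.7 -135.1  119. ]
460 327 [ 459.9 -138.6  119.1]
480 441 [ 478.1 -133.5  119.1]
500 578 [ 499.8 -130.5  119.1]
520 417 [ 521.6 -130.2  119.1]
540 127 [ 538.3 -120.2  119. ]
```

View pics/w5.png

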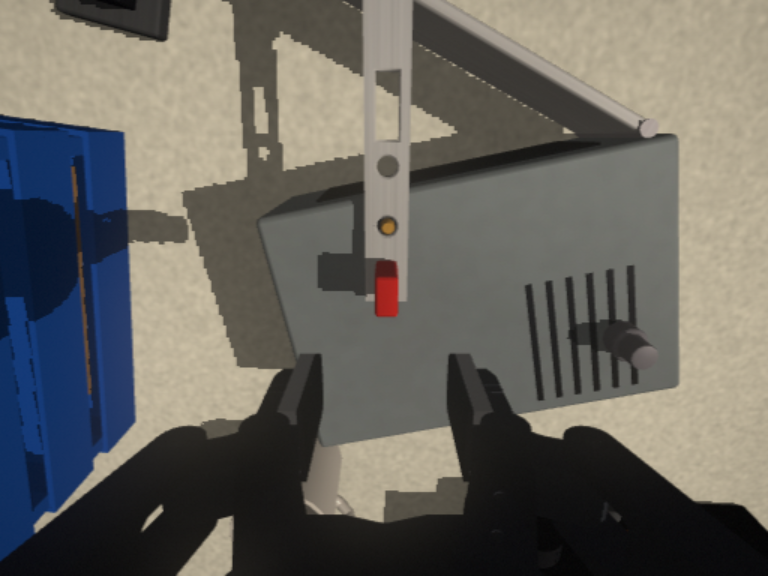

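The pin sits in the end hole at (387,226). The bar lies level with its top face at 119 mm all along, and the handle is free, so I hand the job in.

```bash
python3 -c "
from rig import r
print(r.close_job())"
```

```text
the job is handed in; nothing more can be done
None
```

The job is handed in: the vent door is swung wider and the stay's end hole sits over the pin, with the bar level on the shoulder, the handle released and the gripper clear; the hand-in returned no verdict.

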